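# Change the batch of culture dishes on the plating turntable

## Robot

A 7-joint arm with a two-finger parallel gripper is mounted at the origin on the work surface. World frame = base frame: x ahead of the robot, y to its left, z up, the work surface at z = 0. Lengths are in m, angles in rad, forces in N, time in s.
With the tool pointing down it reaches from about 0.4 to 0.9 m from the base axis. Payload 5.6 kg.
Tool frame: the origin (TCP) lies midway between the tips of the shut fingers; the grasp point (between the pads) lies 19 mm behind it; z points along the fingers, y is the line along which they close (so a half turn about z gives the same grasp; the last joint's range is limited). The gripper opens to 92 mm and grips with 3 to 60 N. Pads are 20 mm wide; open, the fingers measure 128 mm over their backs; the gripper's body (75 mm by 189 mm) begins 69 mm behind the grasp point.
Start: joints at [-1.376, 0.468, -0.012, 1.603, 0.006, 1.071, -0.056], TCP at [0.153, 0.632, 0.215] pointing down, gripper open.
Joint ranges: [-2.53, 2.53], [-0.31, 2.02], [-1.57, 1.55], [0.28, 2.44], [-1.29, 4.43], [0.15, 1.84], [-2.92, 2.92]. Speed limits (rad/s): [2.57, 2.57, 3.14, 3.14, 3.14, 3.14, 3.14].

## Interface

Orientations are given as a 3x3 rotation matrix whose columns are the frame's x, y, z axes.
In Python, from station import env, effector, solver, viewer, workorder, search_frame, tip_of gives the robot as it stands. Calls block until the motion is done:
- env.reach(position, orientation): joint-space move of the TCP to a pose.
- env.movel(position, frame=None, rate=0.15): straight line of the TCP; frame=None keeps the orientation; rate is the mean speed in m/s.
- env.goto_joints(angles): joint-space move.
- effector.release() and effector.grasp(squeeze=None): open the fingers fully, or close them until they stop; squeeze is the grip in N (None keeps the last).
- env.pause(seconds).
- solver.inverse_kinematics(position, orientation): joint angles nearest the present ones, or None.
- env.sense(): the state.
- viewer.read_camera(name): name is "side" or "top"; returns (picture, depth): 400x640x3 uint8, red, green, blue; 400x640 float32, m along the optical axis (not along the pixel's ray), 0 where there is no reading.
- viewer.camera_info(name): a dict with "intrinsics" (3x3 intrinsics, pixels), "eye" and "rotation" of the camera in the world. Camera axes: x right, y up, looking along -z (the intrinsics and any distortion apply to the point x, -y, -z); pixel columns grow to the right and rows downward; lengths in m; the calibration is good to about 2 mm. A picture is of the moment at which its call begins. camera_info takes no time and is no camera call.
A pose or a line that the arm cannot do raises env.PlanningError and nothing moves.
- workorder.finish_job(): hands the job in; it is judged then, once.
Trained networks look in the newest picture that a camera, given by its name, has taken for a name from the list of things; names that differ only in an ending like _2 or _b are one class to them, and where a whole thing is asked for, a point or a joint stands for the part that bears it (a point fixed in the world has none). Each returns a list of dicts, best first, with "score" (0 to 1); they miss things now and then, are a little off and sometimes report something else, mostly with a low value. They report only what shows in the picture. A call takes as long as a camera call. They do not tell look-alikes from the thing itself.
- search_frame(camera, name): "at" ([x, y, z] in m, in world coordinates, good to about 4 mm: the middle of the surface that is visible of it).
- tip_of(camera, name): "at" ([x, y, z] in m, in world coordinates, good to about 4 mm: a listed point, or the origin of a listed thing).
The state is a dict: "t": time; "joint_positions": joint angles; "joint_velocities": joint speeds; "tau": joint torques, N m; "ee_pos": TCP position; "tcp_rot": TCP orientation; "wrist_force": force on the tool from outside, world axes, zero at the start; "moment": the same for the moment, N m; "gripper_width": finger opening in m; "grasp_force": force on a finger pad.
Only numpy, scipy, OpenCV 4.12 (cv2) and the standard library are available. Lean on these libraries where they do the work, as an engineer would, in place of code of your own. Each camera call takes 0.05 s, during which the arm holds its last target. There are 200 camera calls.

## Task

Change the batch on the plating turntable. First lift every finished dish off the turntable and lay them flat, side by side, on the floor of the cream incubation tray; then empty the dish dispenser onto the turntable one dish at a time: push the ejector slide fully home so that the lowest fresh dish comes out on the apron, let the slide spring all the way back, and set that dish flat on the turntable, wholly on the disc, before ejecting the next. Keep the dishes lid up, stack none, finish with the dispenser empty and its slide back, and leave the other things on the bench where they stand.

Things in the scene. Friction and masses are not known exactly. Their poses are not given: they have to be found in the camera images.
- done1: Finished dish: round clear 60 mm culture dish, lid on, with amber agar in it: 60 mm across, 15 mm high, 40 g (varies); origin at the centre of its underside, z up through the lid. Starts flat on the turntable, with white colonies on its agar. Two or three finished dishes are there, the others are absent (None).
- done2: Finished dish: round clear 60 mm culture dish, lid on, with amber agar in it: 60 mm across, 15 mm high, 40 g (varies); origin at the centre of its underside, z up through the lid. Starts flat on the turntable, with white colonies on its agar. Two or three finished dishes are there, the others are absent (None).
- done3: Finished dish: round clear 60 mm culture dish, lid on, with amber agar in it: 60 mm across, 15 mm high, 40 g (varies); origin at the centre of its underside, z up through the lid. Starts flat on the turntable, with white colonies on its agar. Two or three finished dishes are there, the others are absent (None).
- fresh1: Fresh dish: round clear 60 mm culture dish, lid on, with amber agar in it: 60 mm across, 15 mm high, 40 g (varies); origin at the centre of its underside, z up through the lid. Starts in the dispenser's magazine, the lowest of the stack.
- fresh2: Fresh dish: round clear 60 mm culture dish, lid on, with amber agar in it: 60 mm across, 15 mm high, 40 g (varies); origin at the centre of its underside, z up through the lid. Starts in the magazine on fresh1.
- fresh3: Fresh dish: round clear 60 mm culture dish, lid on, with amber agar in it: 60 mm across, 15 mm high, 40 g (varies); origin at the centre of its underside, z up through the lid. Starts topmost in the magazine; absent (None) in some starts.
- turntable_top (a point): Centre of the upper face of the plating turntable, a plain round steel disc 260 mm across with a grey mat and no rim, upper face 30 mm above the bench. The foot is fixed to the bench; the disc spins freely and turns at a touch; the point does not turn with it.
- turntable (a joint): Angle of the turntable's disc about its vertical axis (rad), endless, no detents or brake.
- tray: Cream open incubation tray, fixed to the bench: outside 180 mm (x) by 250 mm (y), walls 5 mm thick and 22 mm high, flat inner floor 5 mm above the bench. Origin at the centre of its underside.
- dispenser: Dish dispenser, fixed to the bench. Origin on the bench under the axis of its magazine; its x axis points the way the slide pushes and the dishes come out, z up. Aluminium base plate 250 mm (x, -125 to 125 mm) by 100 mm (y), 14 mm thick, dishes lie on it. In front of the magazine is the apron: flat, open at both sides, an 8 mm high stop across its end (x 121 to 125 mm).
- magazine (a point): On the magazine's axis at its top, 70 mm above the bench. The stack stands between two steel side guides (x -22 to 22 mm, outer faces y +-36.5 mm), a rear plate and a clear front gate (outer face x 36.5 mm) that lets only the lowest dish out below it. The guides are open at the top.
- apron (a point): Where an ejected dish comes to lie: the point on top of the base plate (14 mm above the bench) 72 mm in front of the magazine's axis. The underside centre of a dish just ejected is within a few mm of it.
- ejector (a joint): Travel of the ejector slide (m): 0 = sprung back, 0.087 = fully home against its stop. A spring returns it: about 3 N at the start of the stroke, 6 N at the end, plus slight damping. Its 11 mm high tongue runs along the base plate and pushes the lowest dish out under the gate; it must come fully back before the next dish drops down.
- push_plate (a point): Middle of the rear face of the slide's black push plate, 46 mm above the bench; moves with the slide. The plate is upright, 96 mm wide (dispenser y), 8 mm thick, from 18 to 70 mm above the bench, and is pushed along the dispenser's +x. With the slide back the face lies 165 mm behind the magazine's axis, clear behind the base plate.
- jar_a: Bystander, to be left alone: specimen jar with yellow cap, 50 mm across, 62 mm tall; origin at the centre of its underside.
- jar_b: Bystander, to be left alone: second specimen jar with yellow cap, 50 mm across, 62 mm tall; origin at the centre of its underside.
- vial_rack: Bystander, to be left alone: white block of eight capped vials, 60 x 120 x 64 mm; origin at the centre of its underside.
- tape: Bystander, to be left alone: roll of paper tape lying flat, 80 mm across, 19 mm high, absent (None) in some starts; origin at the centre of its underside.
- marker: Bystander, to be left alone: marker pen lying down, 135 x 14 x 14 mm, long axis x; origin at the centre of its underside.
- pipette: Bystander, to be left alone: hand pipette lying down, 235 x 26 x 26 mm, long axis x; origin at the centre of its underside.
- flask: Bystander, to be left alone: flat clear culture flask lying down, about 150 x 84 x 34 mm, long axis x; origin at the centre of its underside.
Not all that is in view belongs to the job. Leave any black or turquoise look-alike of the fresh2 alone. Leave any red look-alike of the done2 alone.

How it is judged:
On the way, in this order (a step that is already met when the one before it is completed fails the run):
1. every finished dish lies flat on the tray's floor, let go (x of done1 in the frame of tray between -0.062 and 0.062 m and y of done1 in the frame of tray between -0.097 and 0.097 m and z of each of done1, done2, done3 in the frame of tray below 0.011 m and angle between each of done1, done2, done3's own z axis and vertical below 0.12 rad and linear speed of each of done1, done2, done3 below 0.03 m/s and contact force between the fingers and done1 below 0.2 N and x of done2 in the frame of tray between -0.062 and 0.062 m and y of done2 in the frame of tray between -0.097 and 0.097 m and contact force between the fingers and done2 below 0.2 N and x of done3 in the frame of tray between -0.062 and 0.062 m and y of done3 in the frame of tray between -0.097 and 0.097 m and contact force between the fingers and done3 below 0.2 N), for 0.2 s.
2. fresh dish 1 has been pushed out of the magazine onto the apron, the slide pushed home (x of fresh1 in the frame of dispenser between 0.062 and 0.1 m and y of fresh1 in the frame of dispenser between -0.04 and 0.04 m and z of fresh1 in the frame of dispenser below 0.02 m and value of joint ejector above 0.08 m), for 0.05 s.
3. fresh dish 1 lies flat on the turntable, let go, and the slide is back (horizontal distance between fresh1 and turntable_top below 0.102 m and z of fresh1 in the frame of turntable_top between -0.006 and 0.006 m and angle between fresh1's own z axis and vertical below 0.12 rad and linear speed of fresh1 below 0.03 m/s and contact force between the fingers and fresh1 below 0.2 N and value of joint ejector below 0.005 m), for 0.2 s.
4. fresh dish 2 has been pushed out of the magazine onto the apron, the slide pushed home (x of fresh2 in the frame of dispenser between 0.062 and 0.1 m and y of fresh2 in the frame of dispenser between -0.04 and 0.04 m and z of fresh2 in the frame of dispenser below 0.02 m and value of joint ejector above 0.08 m), for 0.05 s.
5. fresh dish 2 lies flat on the turntable, let go, and the slide is back (horizontal distance between fresh2 and turntable_top below 0.102 m and z of fresh2 in the frame of turntable_top between -0.006 and 0.006 m and angle between fresh2's own z axis and vertical below 0.12 rad and linear speed of fresh2 below 0.03 m/s and contact force between the fingers and fresh2 below 0.2 N and value of joint ejector below 0.005 m), for 0.2 s.
6. fresh dish 3 has been pushed out of the magazine onto the apron (x of fresh3 in the frame of dispenser between 0.062 and 0.1 m and y of fresh3 in the frame of dispenser between -0.04 and 0.04 m and z of fresh3 in the frame of dispenser below 0.02 m), for 0.05 s.
7. fresh dish 3 lies flat on the turntable, let go (horizontal distance between fresh3 and turntable_top below 0.102 m and z of fresh3 in the frame of turntable_top between -0.006 and 0.006 m and angle between fresh3's own z axis and vertical below 0.12 rad and linear speed of fresh3 below 0.03 m/s and contact force between the fingers and fresh3 below 0.2 N), for 0.2 s.
At the end, for the whole second after the job is handed in: Every finished dish present lies lid up (within 0.12 rad) on the tray's floor, every fresh dish present lies lid up on the turntable's upper face wholly within the disc (centre within 102 mm of the axis), none stacked, all released and at rest, and the ejector slide is back (under 5 mm) (all of step 1 and all of step 5 and all of step 7 and horizontal distance between fresh1 and turntable_top below 0.102 m and z of fresh1 in the frame of turntable_top between -0.006 and 0.006 m and angle between fresh1's own z axis and vertical below 0.12 rad and linear speed of fresh1 below 0.03 m/s and contact force between the fingers and fresh1 below 0.2 N); the robot touches nothing.
It fails at once if a bystander is moved more than 30 mm (distance of any of jar_a, jar_b, vial_rack, tape, marker, pipette, flask from where it was at the start of the episode above 0.03 m).
It fails at once if a standing bystander is knocked over (angle between any of jar_a, jar_b, vial_rack's own z axis and vertical above 0.5 rad).
Of done1, done2, done3 only 2 to 3 are there at a start; the rules pass over those that are not, and their reading is None.
Of fresh3, tape only 1 to 2 are there at a start; the rules pass over those that are not, and their reading is None.
At some moment in a run one of done1, done2, done3 may be knocked a few centimetres aside while the robot is not near it.
It also fails if it takes over 210 s, if anything falls off the work surface, if the arm or the gripper's body presses on something with over 40 N, if the wrist force passes 120 N, or if a joint passes its speed limit or range.

## Working session

There is one attempt and no reset: what is moved stays moved. The work goes in short steps, each a Python script; the robot and the scene stay as the last script left them, time stands still between calls to the robot, and variables do not carry over. Pictures are saved under pics/ and viewed, at most 14 in all, crops included, and the job is handed in when it is done.

```bash
ls; mkdir -p pics; cat > h.py <<'E'
import numpy as np, cv2
from station import env, effector, solver, viewer, workorder, search_frame, tip_of
def shot(cam,name):
    p,d=viewer.read_camera(cam); cv2.imwrite(f'pics/{name}.png',p[:,:,::-1]); np.save(f'pics/{name}.npy',d); return p,d
def px2w(cam,u,v,depth):
    i=viewer.camera_info(cam);K=np.array(i['intrinsics']);c=np.linalg.inv(K)@[u,v,1]*depth
    return np.array(i['rotation'])@(c*[1,-1,-1])+np.array(i['eye'])
def w2px(cam,p):
    i=viewer.camera_info(cam);K=np.array(i['intrinsics']);c=np.array(i['rotation']).T@(np.array(p)-i['eye'])*[1,-1,-1]
    q=K@c;return q[:2]/q[2]
def onplane(cam,u,v,z):
    e=np.array(viewer.camera_info(cam)['eye']);d=px2w(cam,u,v,1.)-e
    return e+d*(z-e[2])/d[2]
E
python3 - <<'E'
from h import *
np.set_printoptions(precision=4,suppress=True)
for c in ('top','side'):
    shot(c,c+'0');print(c,viewer.camera_info(c))
    for n in ('done1','fresh1','turntable','turntable_top','tray','dispenser','magazine','apron','push_plate','jar_a','vial_rack','tape','marker','pipette','flask'):
        for f in (search_frame,tip_of):
            try: print(n,f.__name__,[(np.array(r['at']).round(3).tolist(),round(r['score'],2)) for r in f(c,n)[:6]])
            except Exception as e: print(n,f.__name__,repr(e)[:80])
print(env.sense()['t'])
E
```

```text
pics
top {'intrinsics': array([[416.1167,   0.    , 319.6033],
       [  0.    , 416.1167, 205.3359],
       [  0.    ,   0.    ,   1.    ]]), 'eye': array([0.2802, 0.0041, 1.6775]), 'rotation': array([[-0.0034,  0.9884, -0.1518],
       [-1.    , -0.0029,  0.0035],
       [ 0.003 ,  0.1518,  0.9884]])}
done1 call [([0.472, -0.335, 0.045], 0.75), ([0.54, -0.253, 0.046], 0.7), ([0.236, -0.341, 0.012], 0.55), ([0.587, -0.343, 0.044], 0.46)]
done1 call [([0.543, -0.248, 0.03], 0.76), ([0.591, -0.347, 0.031], 0.72), ([0.235, -0.343, 0.002], 0.69), ([0.437, 0.573, 0.002], 0.68), ([0.472, -0.332, 0.032], 0.62)]
fresh1 call [([0.387, -0.063, 0.017], 0.63), ([0.623, 0.016, 0.041], 0.53), ([0.794, -0.08, 0.019], 0.49)]
fresh1 call [([0.793, -0.083, 0.004], 0.7), ([0.388, -0.057, 0.005], 0.63), ([0.617, -0.487, -0.003], 0.52), ([0.621, 0.014, 0.029], 0.46)]
turntable call [([0.525, -0.301, 0.031], 0.97), ([0.423, -0.553, 0.033], 0.6)]
turntable call ValueError('it knows: apron, dispenser, done, flask, fresh, jar, magazine, marke
turntable_top call [([0.52, -0.3, 0.031], 0.62), ([0.467, -0.334,
[... 3027 characters left out ...]
9, 0.012, 0.026], 0.89)]
push_plate call [([0.455, 0.019, 0.047], 0.9)]
jar_a call [([0.73, 0.158, 0.038], 0.73)]
jar_a call [([0.735, 0.177, -0.002], 0.59), ([0.766, -0.246, -0.001], 0.55)]
vial_rack call [([0.718, 0.304, 0.039], 0.6)]
vial_rack call [([0.724, 0.337, -0.001], 0.75)]
tape call [([0.6, 0.487, 0.017], 0.6)]
tape call [([0.476, -0.334, 0.03], 0.32)]
marker call [([0.61, -0.488, 0.012], 0.57)]
marker call [([0.617, -0.483, -0.002], 0.52), ([0.476, -0.336, 0.026], 0.46)]
pipette call [([0.412, 0.554, 0.015], 0.53), ([0.719, 0.299, 0.04], 0.43)]
pipette call [([0.434, 0.566, -0.001], 0.57)]
flask call [([0.426, -0.563, 0.034], 0.85)]
flask call [([0.437, -0.556, 0.004], 0.63)]
3.0
```

```bash
ls pics
```

```text
side0.npy
side0.png
top0.npy
top0.png
```

View pics/top0.png

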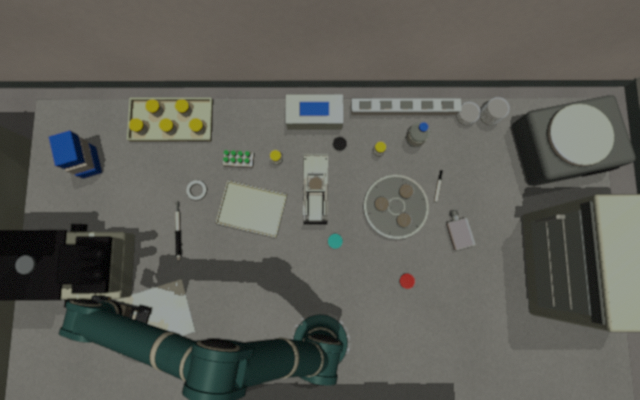

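View pics/side0.png

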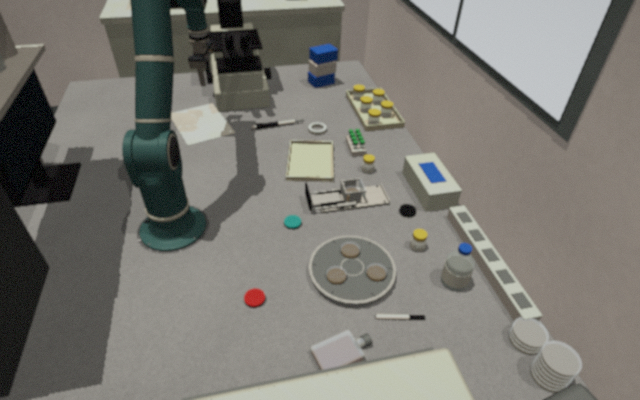

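Top view: the finished dishes are at (405,190), (381,204) and (403,221) on the turntable at (396,206). Look-alikes to leave are red (407,281), turquoise (335,241) and black (340,143). The fresh stack is in the magazine at about (316,183), the push plate at about (316,222), the apron towards (316,162), and the tray at (252,209) is rotated. Next I check the choice in a close crop and measure the yaws.

```bash
python3 - <<'E'
from h import *
np.set_printoptions(precision=4,suppress=True)
p=cv2.imread('pics/top0.png');d=np.load('pics/top0.npy')
cv2.imwrite('pics/crop1.png',cv2.resize(p[145:250,210:440],None,fx=3.4,fy=3.4,interpolation=cv2.INTER_CUBIC))
v,u=np.mgrid[:400,:640]
i=viewer.camera_info('top');K=i['intrinsics']
c=np.stack([(u-K[0,2])/K[0,0]*d,-(v-K[1,2])/K[1,1]*d,-d],-1);W=c@np.array(i['rotation']).T+i['eye']
def reg(x,y,rx,ry,zmin,zmax):
    m=(abs(W[...,0]-x)<rx)&(abs(W[...,1]-y)<ry)&(W[...,2]>zmin)&(W[...,2]<zmax); return W[m]
for nm,a in dict(tray=(.525,.272,.15,.17,.013,.04),base=(.70,.017,.1,.1,.008,.03),plate=(.46,.018,.03,.1,.05,.09),mag=(.622,.016,.045,.06,.03,.09)).items():
    q=reg(*a);r=cv2.minAreaRect((q[:,:2]*1000).astype(np.float32));print(nm,len(q),r,np.median(q[:,2]))
q=reg(.622,.016,.02,.02,.02,.09);print(np.sort(q[:,2]))
# tray by colour
hsv=cv2.cvtColor(p,cv2.COLOR_BGR2HSV);roi=np.zeros((400,640),np.uint8);roi[175:243,208:295]=255
m=cv2.bitwise_and(((p.min(2)>110)*255).astype(np.uint8),roi)
cs=max(cv2.findContours(m,0,1)[0],key=cv2.contourArea);pts=np.array([onplane('top',a,b,.02)[:2]*1000 for a,b in cs[:,0]],np.float32)
print('traycol',cv2.minAreaRect(pts))
E
```

```text
tray 356 ((523.8088989257812, 274.7323913574219), (250.90554809570312, 180.83963012695312), 76.46080780029297) 0.0195579766548295
base 615 ((699.0472412109375, 14.440261840820312), (194.17283630371094, 196.8777313232422), 89.95988464355469) 0.014862718382603557
plate 59 ((462.0049743652344, 16.45855140686035), (93.51671600341797, 8.982662200927734), 89.34827423095703) 0.0679521911401777
mag 335 ((619.59912109375, 14.940574645996094), (78.98479461669922, 85.09697723388672), 1.853181004524231) 0.04566399445779368
[0.0342 0.0355 0.0379 0.0382 0.039  0.039  0.0391 0.0392 0.0394 0.0394
 0.0397 0.0401 0.0403 0.0403 0.0403 0.0403 0.0404 0.0405 0.041  0.0411
 0.0411 0.0413 0.0414 0.0414 0.0416 0.0417 0.0417 0.0418 0.0419 0.0419
 0.0419 0.0423 0.0424 0.0425 0.0425 0.0425 0.0426 0.0427 0.0427 0.0427
 0.0428 0.0428 0.0432 0.0432 0.0436 0.044  0.044  0.044  0.0441 0.0442
 0.0443 0.0446 0.0447 0.0449 0.045  0.0451 0.0451 0.0451 0.0452 0.0453
 0.0454 0.0457 0.0457 0.0457 0.046  0.0461 0.0462 0.0463 0.0465 0.0467
 0.0469 0.0471 0.0472 0.0474 0.0475 0.0477 0.0478 0.0478 0.048  0.0483
 0.0484 0.0485 0.0486 0.0487 0.0488 0.0489 0.0492 0.0493 0.0494 0.0495
 0.0497 0.0498 0.0499 0.0501 0.052  0.0523 0.0538]
traycol ((525.7479248046875, 275.7467041015625), (251.70428466796875, 181.6714630126953), 76.52609252929688)
```

View pics/crop1.png

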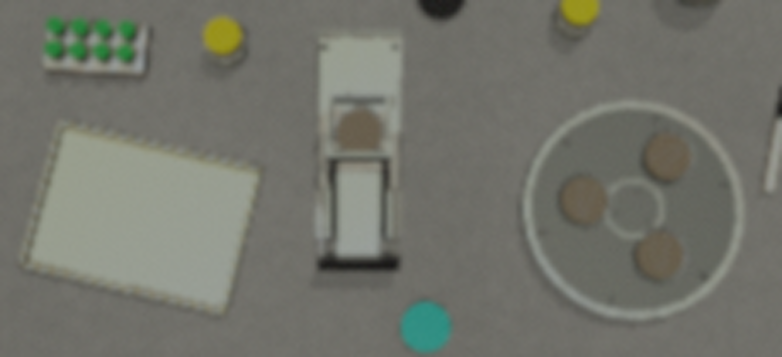

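Stack height of 44 mm means two fresh dishes. Tray yaw is −13.5° (size matches 250×180) and dispenser yaw about −0.7°. The crop shows three brown dishes with nothing red or black among them. First pick.

```bash
cat >> h.py <<'E'
np.set_printoptions(precision=4,suppress=True)
TT=np.array([.524,-.304]); TR=np.array([.5245,.2745]); TY=np.deg2rad(-13.5)
DI=np.array([.622,.016]); DY=np.deg2rad(-.7)
def loc(o,yaw,x,y): c,s=np.cos(yaw),np.sin(yaw); return o+np.array([c*x-s*y,s*x+c*y])
def ori(phi):
    y=np.array([np.cos(phi),np.sin(phi),0]);z=np.array([0,0,-1.]);return np.stack([np.cross(y,z),y,z],1)
def best(pos,phi):
    c=[]
    for f in (phi,phi+np.pi):
        q=solver.inverse_kinematics(np.array(pos),ori(f))
        if q is not None: c.append((abs(q[6]),f))
    return ori(min(c)[1])
def stat(t=''):
    s=env.sense();print(t,'t',round(s['t'],2),'p',np.array(s['ee_pos']),'w',round(s['gripper_width'],4),'F',np.array(s['wrist_force']),'g',s['grasp_force']);return s
def dishes(c=TT,r=.16,z=.038,cam='top'):
    "amber blobs within r of c, from a new picture; fits to net"
    p,d=viewer.read_camera(cam);q=p.astype(int);m=((q[:,:,0]-q[:,:,2]>14)&(q[:,:,0]-q[:,:,2]<90)).astype(np.uint8)
    m=cv2.morphologyEx(m,cv2.MORPH_OPEN,np.ones((3,3)))
    n,_,st,ce=cv2.connectedComponentsWithStats(m);o=[]
    for k in range(1,n):
        w=onplane(cam,*ce[k],z)[:2]
        if np.linalg.norm(w-c)<r and 40<st[k,4]<400:o.append((w,int(st[k,4])))
    net=[(np.array(x['at'])[:2],round(x['score'],2)) for x in tip_of(cam,'done1') if np.linalg.norm(np.array(x['at'])[:2]-c)<r]
    return o,net
def pick(xy,phi,zt):
    R=best([*xy,zt],phi);effector.release();env.reach(np.array([*xy,.13]),R)
    env.movel(np.array([*xy,zt]),rate=.12);effector.grasp(15);s=stat('grasped')
    env.movel(np.array([*xy,.13]),rate=.2);return s
def place(xy,phi,zt):
    R=best([*xy,zt],phi);env.reach(np.array([*xy,.13]),R)
    env.movel(np.array([*xy,zt+.015]),rate=.15);env.movel(np.array([*xy,zt]),rate=.04);stat('placing');effector.release();env.pause(.1)
    env.movel(np.array([*xy,.13]),rate=.2);stat('placed')
E
python3 - <<'E'
from h import *
print(onplane('top',396.5,206.8,.03))
o,n=dishes();print(o,n)
if len(o)==3:
    o.sort(key=lambda a:a[0][1]); xy=o[-1][0]
    near=min(n,key=lambda a:np.linalg.norm(a[0]-xy));print(xy,near)
    if np.linalg.norm(near[0]-xy)<.012:
        d=xy-TT;env.reach(np.array([*xy,.13]),best([*xy,.034],np.arctan2(d[1],d[0])));stat('above')
E
```

```text
[ 0.5265 -0.3097  0.03  ]
[(array([ 0.5908, -0.3477]), 149), (array([ 0.5391, -0.248 ]), 153), (array([ 0.4738, -0.3343]), 149)] [(array([ 0.5402, -0.2523]), 0.57), (array([ 0.5929, -0.3467]), 0.43)]
[ 0.5391 -0.248 ] (array([ 0.5402, -0.2523]), 0.57)
above t 6.47 p [ 0.5395 -0.2471  0.1299] w 0.0921 F [-0.3351  0.1627  0.0732] g 0.0
```

```bash
sed -i 's/TT=np.array(\[.524,-.304\])/TT=np.array([.5255,-.307])/' h.py; python3 - <<'E'
from h import *
xy=np.array([.5394,-.2485]);d=xy-TT
s=pick(xy,np.arctan2(d[1],d[0]),.033);s=stat('lifted')
if .055<s['gripper_width']<.064: place(loc(TR,TY,0,.074),TY,.0095)
shot('top','top1')
o,n=dishes();print(o,n);print(dishes(TR,.15,.012))
p=cv2.imread('pics/top1.png');cv2.imwrite('pics/crop2.png',cv2.resize(p[145:250,210:440],None,fx=3.4,fy=3.4,interpolation=cv2.INTER_CUBIC))
E
```

```text
grasped t 8.47 p [ 0.5396 -0.2485  0.0332] w 0.0597 F [0.8036 0.779  1.2044] g 15.000271797180176
lifted t 9.11 p [ 0.539  -0.2478  0.1292] w 0.0591 F [-0.0393  0.3644 -1.4735] g 14.999946802854538
placing t 12.62 p [0.5417 0.3464 0.0093] w 0.0598 F [0.674  0.0749 0.201 ] g 14.99992311000824
placed t 14.1 p [0.5409 0.3463 0.129 ] w 0.0919 F [-0.0927 -0.1562 -0.8421] g 0.0
[(array([ 0.5907, -0.3479]), 152), (array([ 0.4737, -0.3343]), 154)] [(array([ 0.4723, -0.3342]), 0.5)]
([], [(array([0.5417, 0.3464]), 0.54)])
```

View pics/crop2.png

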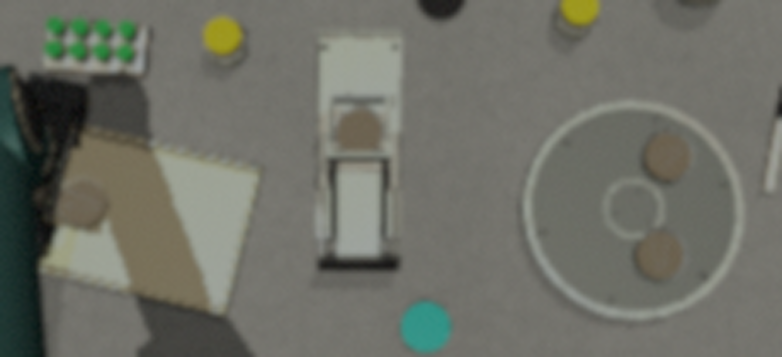

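The first dish lies in the tray at crop (82,205), and the other two remain at (667,157) and (658,255). I continue with both, re-measuring each before its grasp.

```bash
sed -i 's/TT=np.array(\[.5255,-.307\])/TT=np.array([.526,-.3085])/' h.py; python3 - <<'E'
from h import *
for y in (0,-.074):
    o,n=dishes(); print(o,n)
    if not o: break
    o.sort(key=lambda a:-a[0][0]);xy=o[0][0];d=xy-TT
    pick(xy,np.arctan2(d[1],d[0]),.033);s=stat('lifted')
    if not .055<s['gripper_width']<.064: break
    place(loc(TR,TY,0,y),TY,.0095)
env.reach(np.array([*loc(DI,DY,-.23,0),.15]),best([*loc(DI,DY,-.23,0),.15],DY+np.pi/2))
shot('side','side1');p,_=shot('top','top2');print(dishes(),dishes(TR,.15,.012))
p=cv2.imread('pics/top2.png');cv2.imwrite('pics/crop3.png',cv2.resize(p[145:250,210:440],None,fx=3.4,fy=3.4,interpolation=cv2.INTER_CUBIC))
p=cv2.imread('pics/side1.png');cv2.imwrite('pics/crop4.png',cv2.resize(p[110:300,260:460],None,fx=3,fy=3,interpolation=cv2.INTER_CUBIC))
E
```

```text
[(array([ 0.5909, -0.3479]), 152), (array([ 0.4738, -0.3344]), 152)] [(array([ 0.591 , -0.3469]), 0.71), (array([ 0.4699, -0.3353]), 0.49)]
grasped t 18.68 p [ 0.591  -0.3478  0.0332] w 0.0593 F [0.6242 0.732  1.5477] g 15.00008761882782
lifted t 19.31 p [ 0.5906 -0.3471  0.1291] w 0.0593 F [ 0.8819  0.2913 -0.7285] g 14.999967813491821
placing t 22.92 p [0.5245 0.2744 0.0094] w 0.0592 F [ 0.4332 -0.1631 -0.1911] g 14.999947249889374
placed t 24.4 p [0.5236 0.2746 0.1292] w 0.0917 F [-0.4862 -1.045  -0.3497] g 0.0
[(array([ 0.4737, -0.3341]), 152)] [(array([ 0.4733, -0.3354]), 0.52)]
grasped t 28.44 p [ 0.4738 -0.3341  0.0332] w 0.0595 F [-0.3047 -0.2031  1.8053] g 15.00035673379898
lifted t 29.07 p [ 0.4735 -0.3333  0.1291] w 0.0596 F [-0.4946  0.4563 -1.2695] g 14.99995842576027
placing t 32.39 p [0.5072 0.2024 0.0094] w 0.0596 F [ 0.2785  0.3529 -0.7064] g 14.999966025352478
placed t 33.88 p [0.5064 0.2027 0.1292] w 0.092 F [-0.4712  0.0666  0.7888] g 0.0
([], []) ([(array([0.5731, 0.3415]), 195), (array([0.5234, 0.2712]), 180), (array([0.5066, 0.2018]), 174)], [(array([0.5234, 0.2744]), 0.74), (array([0.5062, 0.2043]), 0.5), (array([0.5764, 0.3432]), 0.49)])
```

View pics/crop3.png

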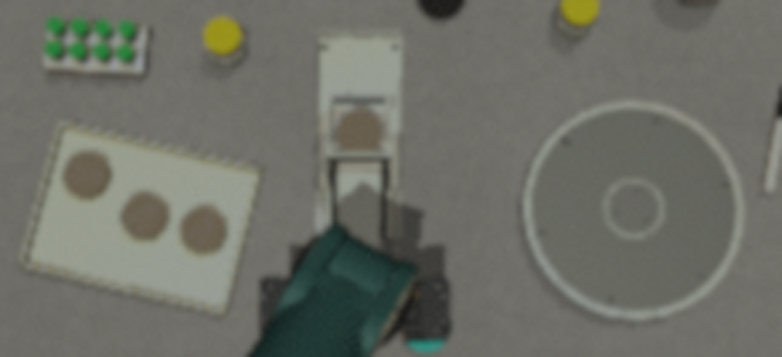

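View pics/crop4.png

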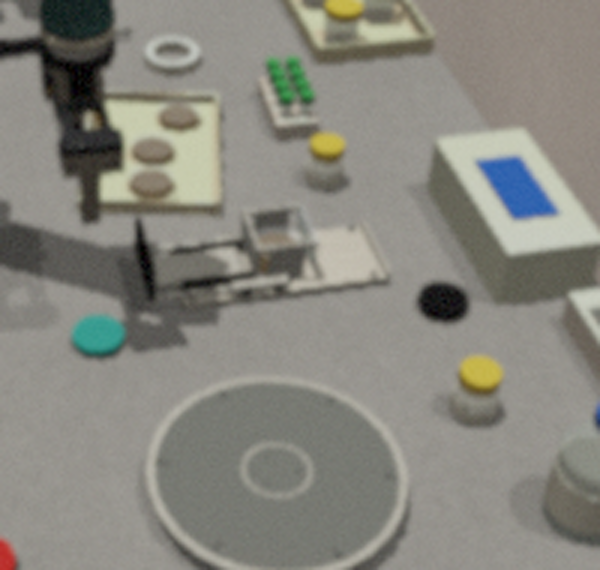

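The three dishes lie flat in the tray; the first was nudged to crop (87,175), still well inside. The disc is empty. Next is the ejector.

```bash
cat >> h.py <<'E'
def fx(): 
    f=np.array(env.sense()['wrist_force']);return f[0]*np.cos(DY)+f[1]*np.sin(DY)
def push(z=.038):
    P=lambda x,zz=z:np.array([*loc(DI,DY,x,0),zz])
    effector.grasp(5);R=best(P(-.2),DY+np.pi/2);env.reach(P(-.2,.13),R);env.movel(P(-.2),rate=.2);f0=fx()
    env.movel(P(-.177),rate=.06);env.movel(P(-.105),rate=.05);print('f',fx()-f0)
    x=-.105
    while x<-.07:
        x+=.002;env.movel(P(x),rate=.03);env.pause(.05);f=fx()-f0;print(round(x,3),round(f,1),np.array(env.sense()['ee_pos'])[0].round(4),end='; ')
        if abs(f)>14:break
    env.pause(.15);return P,x
def retract(P,x):
    env.movel(P(-.17),rate=.06);env.movel(P(-.205),rate=.1);env.pause(.2);env.movel(P(-.205,.13),rate=.25);stat('back')
E
python3 - <<'E'
from h import *
P,x=push();shot('side','side2');shot('top','top3')
print([(a['at'],a['score']) for a in tip_of('side','push_plate')[:1]],[(a['at'],a['score']) for a in tip_of('side','fresh1')])
p=cv2.imread('pics/side2.png');cv2.imwrite('pics/crop5.png',cv2.resize(p[140:240,270:430],None,fx=4,fy=4,interpolation=cv2.INTER_CUBIC))
E
```

```text
f -4.60347448923603
-0.103 -5.7 0.5187; -0.101 -5.0 0.5205; -0.099 -5.0 0.5224; -0.097 -5.3 0.5244; -0.095 -5.0 0.5263; -0.093 -5.3 0.5283; -0.091 -6.7 0.5303; -0.089 -5.6 0.5322; -0.087 -6.1 0.5342; -0.085 -9.8 0.5346; -0.083 -15.5 0.5346; [([0.544, 0.0174, 0.0447], 0.66)] [([0.3911, -0.0637, -0.0021], 0.72), ([0.799, -0.0864, -0.0007], 0.7), ([0.695, 0.0183, 0.0126], 0.61), ([0.6243, 0.0159, 0.0281], 0.42)]
```

View pics/crop5.png

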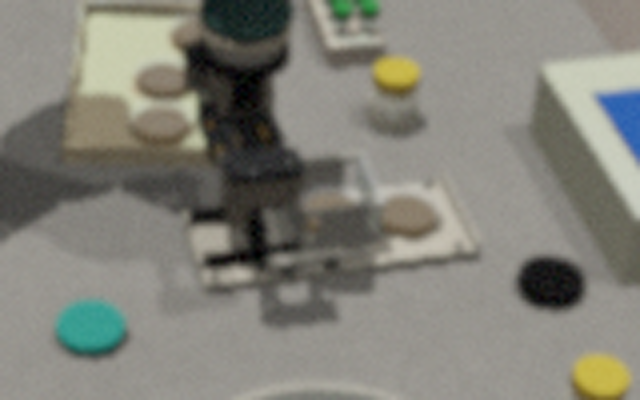

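The slide is home (force jumps at x=0.5346) and fresh1 is on the apron at crop (408,215). Now retract and move the dish.

```bash
cat >> h.py <<'E'
def move_fresh(target,phi):
    a=loc(DI,DY,.072,0);o,n=dishes(a,.04,.024);print(o,n)
    xy=o[0][0] if o and np.linalg.norm(o[0][0]-a)<.012 else a
    s=pick(xy,DY+np.pi/2,.0175);s=stat('lifted')
    if not .055<s['gripper_width']<.064: print('BAD');return False
    place(target,phi,.0345);return True
E
python3 - <<'E'
from h import *
P=lambda x,z=.038:np.array([*loc(DI,DY,x,0),z])
retract(P,0)
print([(a['at'],a['score']) for a in tip_of('side','push_plate')[:1]])
viewer.read_camera('side');print([(a['at'],a['score']) for a in tip_of('side','push_plate')[:1]])
if move_fresh(TT+[0,.062],np.pi/2):
    env.reach(P(-.2,.13),best(P(-.2),DY+np.pi/2));shot('top','top4');print(dishes(),dishes(TR,.15,.012))
    p=cv2.imread('pics/top4.png');cv2.imwrite('pics/crop6.png',cv2.resize(p[145:250,210:440],None,fx=3.4,fy=3.4,interpolation=cv2.INTER_CUBIC))
E
```

```text
back t 45.91 p [0.4173 0.0191 0.1301] w 0.0004 F [-0.1957 -0.1933 -0.5085] g 0.0
[([0.544, 0.0174, 0.0447], 0.66)]
[([0.4549, 0.018, 0.0428], 0.74)]
[(array([0.6947, 0.0159]), 132)] []
grasped t 50.27 p [0.6948 0.016  0.0177] w 0.0594 F [0.7798 0.3203 1.443 ] g 15.000121593475342
lifted t 50.99 p [0.6939 0.0164 0.1289] w 0.0597 F [ 0.3695  0.4332 -1.0766] g 14.999969601631165
placing t 53.39 p [ 0.5259 -0.2466  0.0344] w 0.0595 F [-0.1208 -0.7811 -0.127 ] g 14.999987483024597
placed t 54.75 p [ 0.5257 -0.2458  0.1293] w 0.0921 F [-0.5048  0.7214 -0.1108] g 0.0
([(array([ 0.5263, -0.2465]), 152)], []) ([(array([0.5732, 0.3419]), 195), (array([0.523 , 0.2715]), 181), (array([0.5066, 0.2022]), 170)], [(array([0.5781, 0.3403]), 0.68), (array([0.5254, 0.2755]), 0.64), (array([0.5067, 0.2013]), 0.6)])
```

View pics/crop6.png

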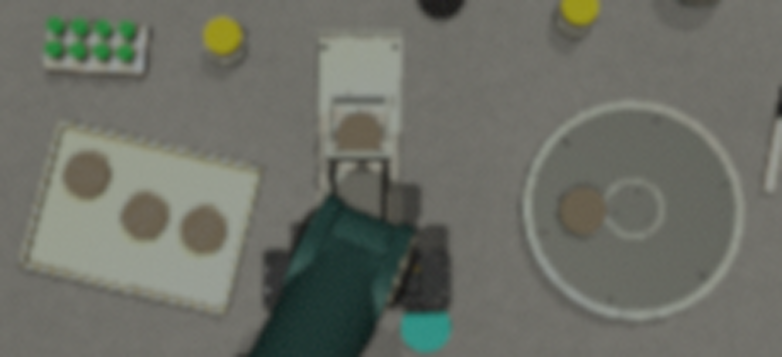

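Fresh1 lies on the disc at crop (582,210), the slide is back, and a dish is still in the magazine at (358,131). Second cycle.

```bash
python3 - <<'E'
from h import *
P,x=push();retract(P,x)
viewer.read_camera('side');print([(a['at'],a['score']) for a in tip_of('side','push_plate')[:1]])
if move_fresh(TT-[0,.062],np.pi/2):
    env.reach(P(-.2,.13),best(P(-.2),DY+np.pi/2));shot('top','top5');shot('side','side5');print(dishes(),dishes(TR,.15,.012),dishes(DI,.04,.03))
    p=cv2.imread('pics/top5.png');cv2.imwrite('pics/crop7.png',cv2.resize(p[145:250,210:440],None,fx=3.4,fy=3.4,interpolation=cv2.INTER_CUBIC))
    p=cv2.imread('pics/side5.png');cv2.imwrite('pics/crop8.png',cv2.resize(p[110:310,270:430],None,fx=3,fy=3,interpolation=cv2.INTER_CUBIC))
E
```

```text
f -5.249208397707441
-0.103 -6.5 0.5189; -0.101 -6.3 0.5208; -0.099 -7.0 0.5228; -0.097 -5.8 0.5246; -0.095 -6.4 0.5266; -0.093 -6.0 0.5286; -0.091 -6.2 0.5305; -0.089 -6.2 0.5325; -0.087 -6.7 0.5345; -0.085 -11.4 0.5346; -0.083 -16.9 0.5346; back t 66.69 p [0.4172 0.0192 0.1301] w 0.0006 F [-0.7437 -0.1605 -0.4468] g 0.0
[([0.4566, 0.0192, 0.0461], 0.69)]
[(array([0.6947, 0.0161]), 133)] [(array([0.699 , 0.0162]), 0.17)]
grasped t 71.01 p [0.6947 0.0162 0.0177] w 0.0598 F [-0.0401  0.1172  1.5737] g 15.0001560151577
lifted t 71.72 p [0.6938 0.0166 0.1289] w 0.0593 F [ 0.1568  0.3901 -0.8162] g 14.999970495700836
placing t 74.49 p [ 0.5259 -0.3705  0.0344] w 0.0593 F [ 0.2132  0.2469 -0.9218] g 14.999960213899612
placed t 75.85 p [ 0.5258 -0.3697  0.1293] w 0.0916 F [-0.1026 -0.4042 -0.2354] g 0.0
([(array([ 0.5264, -0.2463]), 153), (array([ 0.5262, -0.3699]), 152)], []) ([(array([0.5732, 0.3418]), 197), (array([0.5231, 0.271 ]), 180), (array([0.5066, 0.2015]), 176)], [(array([0.5795, 0.3403]), 0.56), (array([0.5074, 0.2023]), 0.54), (array([0.5237, 0.2759]), 0.47)]) ([], [])
```

View pics/crop7.png

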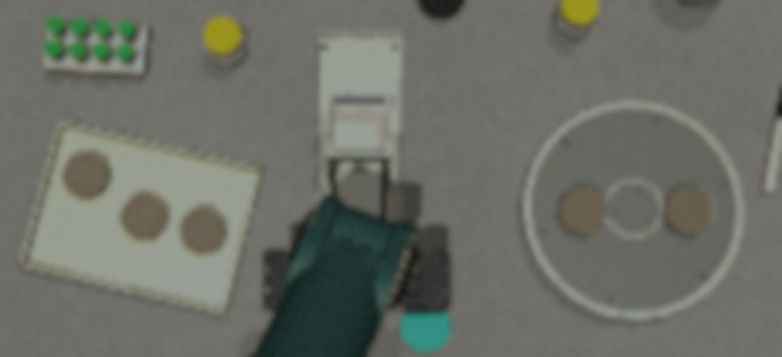

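View pics/crop8.png

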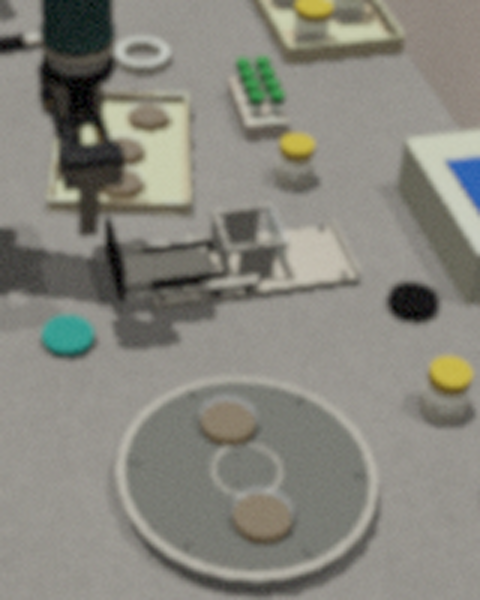

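The magazine is empty at (358,131) and the slide is back. Both fresh dishes are on the disc at (582,210) and (688,210), and the three finished dishes are flat in the tray. Handing in.

```bash
python3 -c "
from h import *
print(workorder.finish_job())"
```

```text
the job is handed in; nothing more can be done
None
```

I handed the job in at about 76 s: all three finished dishes lie flat in the tray, both fresh dishes (there was no third) are on the turntable, the dispenser is empty and its slide is back; one tray dish had shifted about 3 cm but is well inside. The hand-in returned no verdict.

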